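Shut the red valve on the vacuum manifold

TASK

The sample on the red line of the vacuum manifold is finished: shut the valve with the red handle by turning it clockwise until it stops, with the handle square across its line. Do not touch the blue and yellow handles beside it, whose lines are still in use, and let go when done.

Things in the scene. Friction and masses are not known exactly. Their poses are not given: they have to be found in the camera images.
- valve_red (a joint): angle of the red valve handle, rad: 0 = open (bar along its own nozzle line), grows clockwise seen from above, 1.571 = shut, bar square across that line, at a firm stop. Starts at 0.25 to 0.55, stays where left; takes 0.05 N m to turn.
- valve_red_grip (a point): grip point of the red handle, on its upright turning axis, 58 mm above the table. The handle is a bar 44 mm long (x axis), 16 mm thick (y axis), from 40 to 74 mm above the table, white stripe on top towards the nozzle; pinch it across the 16 mm. The axes turn with it, z is up. Below the bar: a 13 mm stem, then the valve body, top 33 mm above the table.
- valve_blue: blue handle of a neighbouring valve, same shape, at any angle; not to be touched. Origin on its turning axis under the bar, 40 mm above the table, x along the bar, z up. The three valves (colours in any order) stand in a row 72 mm apart on a fixed grey plate 110 x 250 mm, nozzles forward, a header pipe behind; all but the handles is lower than 36 mm.
- valve_yellow: yellow handle of the other valve in the row, same shape and origin as the blue one, at any angle; not to be touched.

How it is judged:
By the outcome, as a careful person would: the job done as asked, in the order asked, and still so for the second after the job is handed in, with the robot touching nothing.
It also fails if it takes over 29 s, if anything falls off the work surface, if the arm or the gripper's body presses on something with over 40 N, if the wrist force passes 120 N, or if a joint passes its speed limit or range.

ROBOT

A 6-joint arm with a two-finger parallel gripper is mounted at the origin on a cart in front of the work surface, level with it; the furniture and walls round the work are solid. World frame = base frame: x ahead of the robot, y to its left, z up, the work surface at z = 0. Lengths are in mm, angles in rad, forces in N, time in s.
With the tool pointing down it reaches from about 300 to 1000 mm from the base axis. Payload 5.1 kg.
Tool frame: the origin (TCP) lies between the finger pads; the fingertips stand ahead of it and the grasp point (between the pads) lies 6 mm ahead of it (r.finger_overhang is the z of the fingertips in the tool frame, in mm); z points along the fingers, y is the line along which they close (so a half turn about z gives the same grasp; the last joint's range is limited). The gripper opens to 95 mm and grips with 3 to 60 N. Pads are 20 mm wide; open, the fingers measure 119 mm over their backs; the gripper's body (75 mm by 180 mm) begins 59 mm behind the grasp point.
Start: joints at [-1.408, 0.124, 1.65, -0, 1.367, -0.083], TCP at [158.134, -630.459, 202.356] pointing down, gripper open.
Joint ranges: [-2.61, 2.61], [-1.02, 2.33], [0.03, 2.71], [-1.35, 4.49], [0.32, 2.68], [-2.91, 2.91]. Speed limits (rad/s): [2.57, 2.57, 3.14, 3.14, 3.14, 3.14].

INTERFACE

Orientations are given as a unit quaternion [x, y, z, w].
In Python, from workcell import telemetry, get_image, r gives the robot as it stands.
- The arm moves only by the shell command python3 -m handwheel 'ROWS' [FORCE]. ROWS is JSON, a list of rows, each a list of 7 numbers: the shift along the tool's x, y, z as a fraction of full scale, then the turn, a rotation vector about the tool's x, y, z as a fraction of full scale, then the gripper command: -1 is fully open, 1 is shut, values between are in proportion. In form: [[x, y, z, wx, wy, wz, grip], ...]. A call has 1 to 5 rows; each row is the pose to reach, as a shift and turn from the pose commanded when the call began, along the tool's axes at that moment, turning the shorter way round; what a row does not reach only later rows make up. Full scale, the value 1, is 0.1 m for a shift and 180 degrees for a turn. A row lasts 1/8 s, in which the tool goes at most 62.5 mm and 10.7 degrees, less where a joint would pass 70% of its speed; a pose out of reach is approached as far as the arm can. A call with a number of a shift or a turn outside -1 to 1 is refused whole. A call with a gripper value outside its range is refused whole. The fingers move at their own pace and stop on an object; FORCE is the grip in N (left out, the last holds). Time passes only in rows, so rows that repeat a pose let the fingers close. It gives the time, the measured TCP pose, the force, the opening and the grip force at its end, in the units of the state.
- telemetry.get_obs(): the state, without advancing time (a new reading comes with each control period).
- get_image(name): name is "scene" or "top" or "wrist"; returns a dict with "color" (400x640x3 uint8, red, green, blue), "K" (3x3 intrinsics, pixels), "R" (3x3) and "t" (3): a world point X has camera coordinates R X + t; the wrist camera has in their place "T_tool_cam" (4x4, takes a point from camera to tool coordinates, whose origin is the TCP and whose axes are the flange's). Camera axes: x right, y down, z forward; pixel columns grow to the right and rows downward; lengths in mm; the calibration is good to about 2 mm. A picture is of the moment at which its call begins: read the wrist's pose just before it. There is no depth.
- r.finish_job(): hands the job in; it is judged then, once.
The state is a dict: "t": time; "q": joint angles; "joint_velocities": joint speeds; "joint_torque": joint torques, N m; "tool_pos": TCP position; "ee_rot": TCP orientation; "wrist_force": force on the tool from outside, world axes, zero at the start; "moment": the same for the moment, N m; "grip_width": opening from 0.0 (shut) to 1.0 (fully open); "gripper_force": force on a finger pad.
Only numpy, scipy, OpenCV 4.12 (cv2) and the standard library are available. Lean on these libraries where they do the work, as an engineer would, in place of code of your own. Each camera call takes 0.05 s, during which the arm holds its last target. There are 200 camera calls.

## Working session

There is one attempt and no reset: what is moved stays moved. The work goes in short steps, Python scripts to look and compute and a shell command to move; the robot and the scene stay as the last step left them, time stands still between calls to the robot, and variables do not carry over. Pictures are saved under pics/ and viewed, at most 10 in all, crops included, and the job is handed in when it is done.

```bash
mkdir -p pics; cat > h.py <<'E'
import numpy as np,cv2
from workcell import telemetry,get_image,r
def ray(im,uv,z):
    K,R,t=[np.array(im[k],float) for k in("K","R","t")]
    d=R.T@np.linalg.inv(K)@np.array([uv[0],uv[1],1.]);c=-R.T@t.ravel()
    return c+d*(z-c[2])/d[2]
def save(im,n): cv2.imwrite(f"pics/{n}.png",im["color"][:,:,::-1])
E
python3 - <<'E'
from h import *
im=get_image("top");save(im,"top0");np.savez("top0.npz",**im)
im2=get_image("scene");save(im2,"scene0")
o=telemetry.get_obs();print(o["t"],o["tool_pos"],o["ee_rot"],r.finger_overhang)
hsv=cv2.cvtColor(im["color"],cv2.COLOR_RGB2HSV)
for n,ranges in dict(red=[((0,120,60),(8,255,255)),((172,120,60),(180,255,255))],blue=[((100,120,50),(130,255,255))],yellow=[((20,120,80),(35,255,255))]).items():
    m=sum(cv2.inRange(hsv,a,b) for a,b in ranges)
    cs,_=cv2.findContours(m,cv2.RETR_EXTERNAL,cv2.CHAIN_APPROX_NONE)
    for c in cs:
        if cv2.contourArea(c)>25:
            P=np.array([ray(im,p[0],74)[:2] for p in c],np.float32)
            print(n,cv2.contourArea(c),c[:,0].mean(0),cv2.minAreaRect(P))
E
```

```text
0.1 [ 158.04148516 -629.8967485   201.23925307] [ 9.92458966e-01  1.22574032e-01 -3.99054426e-05 -8.98020596e-04] 25.0
red 108.5 [360.93333333 215.22222222] ((519.7066650390625, -101.74612426757812), (16.717931747436523, 46.349159240722656), 82.88460540771484)
red 148.5 [524.24657534 139.4109589 ] ((718.1790161132812, -496.30657958984375), (46.2310791015625, 49.53385925292969), 8.494688987731934)
blue 117.0 [390.22727273 207.45454545] ((540.7862548828125, -169.97976684570312), (43.06599426269531, 18.291589736938477), 7.040645599365234)
blue 223.0 [224.48275862 165.4137931 ] ((634.272705078125, 222.95263671875), (32.296836853027344, 53.63661575317383), 1.1262377500534058)
blue 31.5 [309.20408163 100.73469388] ((806.3108520507812, 25.906763076782227), (62.435272216796875, 7.156221866607666), 6.770785331726074)
blue 38.5 [346.06122449  97.73469388] ((816.2003784179688, -65.399658203125), (62.58820343017578, 8.23151969909668), 7.25889778137207)
yellow 393.0 [608.12745098 305.6372549 ] ((319.28289794921875, -647.9097900390625), (48.68070602416992, 94.3247299194336), 51.127681732177734)
yellow 78.0 [330.56896552 223.06896552] ((501.21185302734375, -33.46732711791992), (16.945192337036133, 42.492916107177734), 17.820907592773438)
yellow 1117.0 [220.64925373 205.20895522] ((539.3719482421875, 226.14285278320312), (67.98729705810547, 99.05258178710938), 87.17316436767578)
yellow 1850.0 [426.59467456 189.03254438] ((592.2091674804688, -257.60943603515625), (255.36375427246094, 127.24578857421875), 2.2597334384918213)
yellow 2210.5 [588.54491018 149.76047904] ((690.0694580078125, -653.7552490234375), (123.05765533447266, 131.5756072998047), 86.79161071777344)
```

View pics/top0.png

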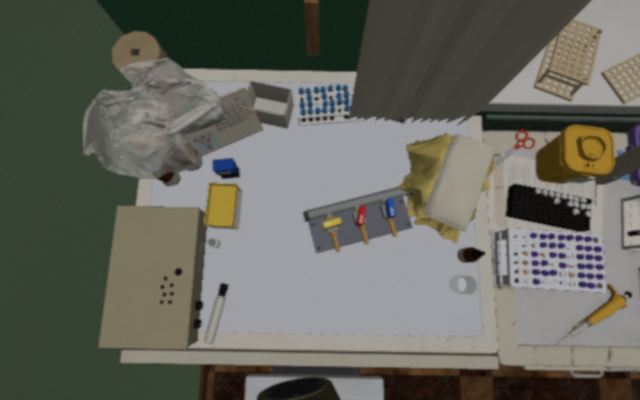

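The top view shows the plate at about (360,218) with yellow (332,222), red (361,215) and blue (391,208) handles in a row. A crumpled bag lies to its right at (445,185). The nozzles point down in the image, towards the robot.

View pics/scene0.png

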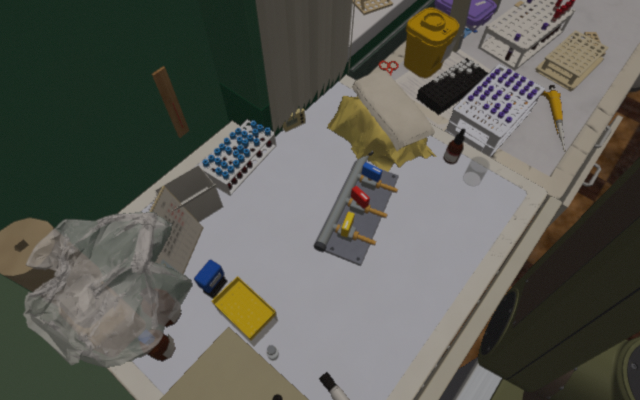

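The scene view shows the red handle at (360,197) between blue (372,172) and yellow (348,223). The bag is low, behind blue, and the way in from the right is clear at the present height.

```bash
python3 -m handwheel '[[0.5,-0.4,0,0,0,0,0.16],[0.95,-0.8,0,0,0,0,0.16],[0.95,-0.8,0,0,0,0,0.16]]'; python3 -m handwheel '[[0.5,-0.4,0,0,0,0,0.16],[0.95,-0.8,0,0,0,0,0.16],[0.95,-0.8,0,0,0,0,0.16]]'; python3 -m handwheel '[[0.5,-0.4,0,0,0,0,0.16],[0.95,-0.8,0,0,0,0,0.16],[0.95,-0.8,0,0,0,0,0.16]]'
```

```text
t: 0.48
tool_pos: [232.6, -526.7, 201.6]
ee_rot: [0.992, 0.125, 0.0, -0.001]
wrist_force: [0.4, -0.2, 0.0]
grip_width: 0.74
gripper_force: 0.0
t: 0.85
tool_pos: [304.9, -427.0, 202.1]
ee_rot: [0.992, 0.125, 0.0, -0.0]
wrist_force: [-1.6, -0.2, -0.1]
grip_width: 0.444
gripper_force: 0.0
t: 1.23
tool_pos: [377.4, -326.9, 202.3]
ee_rot: [0.992, 0.125, 0.0, 0.0]
wrist_force: [-0.8, -1.1, -0.7]
grip_width: 0.422
gripper_force: 0.0
```

```bash
python3 -m handwheel '[[0.5,-0.45,0,0,0,0,0.16],[0.95,-0.9,0,0,0,0,0.16],[0.95,-0.9,0,0,0,0,0.16]]'; python3 -m handwheel '[[0.5,-0.45,0,0,0,0,0.16],[0.95,-0.9,0,0,0,0,0.16],[0.95,-0.9,0,0,0,0,0.16]]'; python3 -m handwheel '[[0,0,0,0,0,-0.29,0.16],[0,0,0,0,0,-0.29,0.16],[0,0,0,0,0,-0.29,0.16],[0,0,0,0,0,-0.29,0.16],[0,0,0,0,0,-0.29,0.16]]';python3 -m handwheel '[[0,0,0,0,0,-0.29,0.16],[0,0,0,0,0,-0.29,0.16],[0,0,0,0,0,-0.29,0.16],[0,0,0,0,0,-0.29,0.16],[0,0,0,0,0,-0.29,0.16]]' >/dev/null;python3 -m handwheel '[[0,0,0,0,0,-0.29,0.16],[0,0,0,0,0,-0.29,0.16],[0,0,0,0,0,-0.29,0.16],[0,0,0,0,0,-0.29,0.16],[0,0,0,0,0,-0.29,0.16]]'
cat >> h.py <<'E'
from scipy.spatial.transform import Rotation as Ro
def wrist():
    o=telemetry.get_obs(); im=get_image("wrist")
    T=np.eye(4);T[:3,:3]=Ro.from_quat(o["ee_rot"]).as_matrix();T[:3,3]=o["tool_pos"]
    W=np.linalg.inv(T@np.array(im["T_tool_cam"])); im["R"]=W[:3,:3];im["t"]=W[:3,3]
    return o,im
def red(im,z=74):
    hsv=cv2.cvtColor(im["color"],cv2.COLOR_RGB2HSV)
    m=cv2.inRange(hsv,(0,120,50),(8,255,255))|cv2.inRange(hsv,(172,120,50),(180,255,255))
    cs,_=cv2.findContours(m,cv2.RETR_EXTERNAL,cv2.CHAIN_APPROX_NONE)
    for c in cs:
        if cv2.contourArea(c)>200:
            P=np.array([ray(im,p[0],z)[:2] for p in c],np.float32)
            print(cv2.contourArea(c),c[:,0].mean(0),cv2.minAreaRect(P),cv2.boxPoints(cv2.minAreaRect(P)).tolist())
E
python3 - <<'E'
from h import *
o,im=wrist();save(im,"w1");print(o["t"],o["q"],o["tool_pos"],o["ee_rot"]);red(im)
E
```

```text
t: 1.6
tool_pos: [447.3, -217.2, 202.3]
ee_rot: [0.992, 0.124, -0.0, 0.0]
wrist_force: [0.1, 0.0, -0.8]
grip_width: 0.418
gripper_force: 0.0
t: 1.98
tool_pos: [517.7, -107.3, 202.1]
ee_rot: [0.992, 0.124, -0.0, 0.0]
wrist_force: [-0.5, -0.7, -0.3]
grip_width: 0.416
gripper_force: 0.0
t: 2.6
tool_pos: [516.0, -110.7, 202.1]
ee_rot: [0.837, 0.548, -0.001, 0.0]
wrist_force: [0.5, 0.7, 0.2]
grip_width: 0.419
gripper_force: 0.0
t: 3.85
tool_pos: [516.0, -110.7, 202.1]
ee_rot: [0.08, 0.997, -0.001, -0.0]
wrist_force: [0.0, -0.0, 0.2]
grip_width: 0.42
gripper_force: 0.0
3.85 [-3.12274936e-01 -1.48868739e-01  1.92072998e+00 -1.36514797e-03
  1.37009822e+00 -1.72238172e+00] [ 516.01779486 -110.69400738  202.14070932] [ 8.01225834e-02  9.96784776e-01 -6.08782109e-04 -3.32235245e-04]
700.5 [320.5982906 187.1965812] ((518.2362670898438, -102.72616577148438), (15.16157054901123, 47.25884246826172), 80.84021759033203) [[493.7013854980469, -106.4487533569336], [540.3576049804688, -113.97180938720703], [542.7711181640625, -99.00357818603516], [496.11492919921875, -91.48052215576172]]
```

View pics/w1.png

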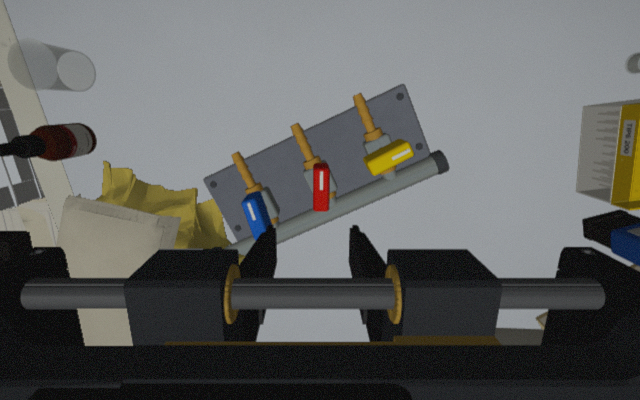

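The wrist view shows the red bar at (321,187), in line with the fingers' gap and nearly parallel to the pads. Blue is at left (256,213), yellow at right (389,157). I'll correct the offset, descend partway and check.

```bash
python3 -m handwheel '[[-0.017,0.085,0.3,0,0,0,0.16],[-0.017,0.085,0.6,0,0,0,0.16],[-0.017,0.085,0.6,0,0,0,0.16],[-0.017,0.085,0.6,0,0,0,0.16]]'
python3 - <<'E'
from h import *
o,im=wrist();save(im,"w2");print(o["tool_pos"],o["ee_rot"]);red(im)
E
```

```text
t: 4.4
tool_pos: [520.1, -100.9, 143.4]
ee_rot: [0.082, 0.997, -0.0, 0.001]
wrist_force: [0.7, -0.5, 0.6]
grip_width: 0.421
gripper_force: 0.0
[ 520.11817643 -100.87382839  143.44739545] [ 8.24303335e-02  9.96596594e-01 -3.29806959e-04  6.00767886e-04]
1061.0 [309.38194444 200.96527778] ((517.6449584960938, -102.55343627929688), (15.067749977111816, 48.2629280090332), 79.9852066040039) [[492.571044921875, -105.7760009765625], [540.0985717773438, -114.16903686523438], [542.7188720703125, -99.33087158203125], [495.19134521484375, -90.93783569335938]]
```

View pics/w2.png

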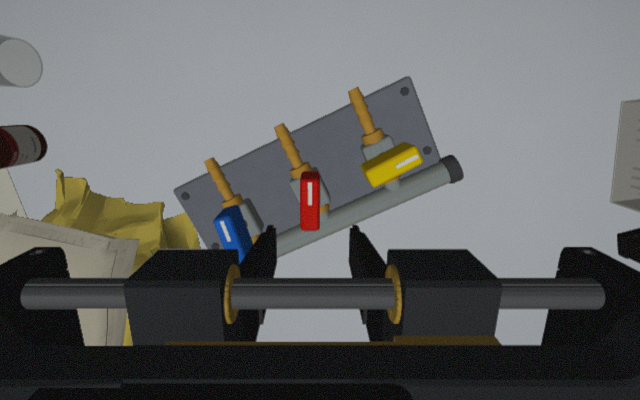

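The red bar is still centred between the fingers at (310,200), with its far end at (541,-107) mm. That puts the TCP about 2 mm too far to +y. I'll descend and grip.

```bash
python3 -m handwheel '[[0,-0.02,0.3,0,0,0,0.16],[0,-0.02,0.6,0,0,0,0.16],[0,-0.02,0.76,0,0,0,0.16],[0,-0.02,0.76,0,0,0,0.16]]'
python3 -m handwheel '[[0,0,0,0,0,0,1],[0,0,0,0,0,0,1],[0,0,0,0,0,0,1],[0,0,0,0,0,0,1],[0,0,0,0,0,0,1]]' 20
python3 - <<'E'
from h import *
o,im=wrist();save(im,"w3");print(o["tool_pos"],o["ee_rot"],o["moment"],o["q"])
E
```

```text
t: 4.95
tool_pos: [519.1, -101.4, 66.1]
ee_rot: [0.081, 0.997, 0.0, -0.001]
wrist_force: [0.5, 1.0, 0.9]
grip_width: 0.423
gripper_force: 0.0
t: 5.58
tool_pos: [519.4, -101.3, 66.4]
ee_rot: [0.081, 0.997, -0.0, 0.0]
wrist_force: [0.5, -0.2, -0.1]
grip_width: 0.008
gripper_force: 0.0
[ 519.38952274 -101.3411068    66.44485232] [ 8.12027254e-02  9.96697605e-01 -3.90807140e-06  4.02065642e-05] [ 0.03321145 -0.15495759 -0.01700901] [-2.94162302e-01 -1.61661226e-02  2.03653843e+00  1.03807222e-05
  1.12114009e+00 -1.70237868e+00]
```

View pics/w3.png

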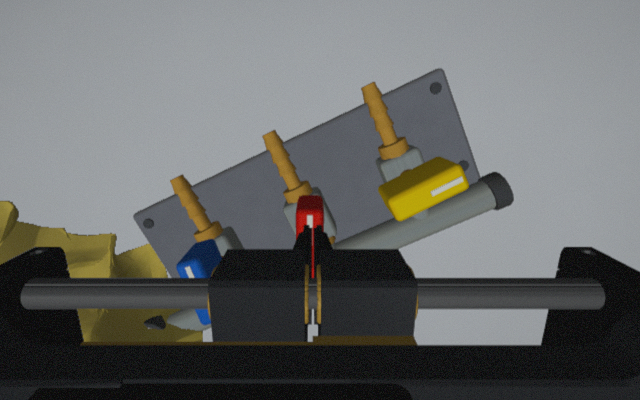

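```bash
python3 - <<'E'
from h import *
o,im=wrist();K=np.array(im["K"]);T=np.array(im["T_tool_cam"]);print(T.round(3),K,o["grip_width"],o["gripper_force"])
def pr(p):
    c=np.linalg.inv(T)@np.array([*p,1]);u=K@c[:3];return (u[:2]/u[2]).round(),c[2].round()
for p in [(0,0,0),(0,0,25),(10,0,25),(-10,0,25),(22,0,-8),(-22,0,-8),(22,8,-8),(22,-8,-8),(22,0,26)]: print(p,pr(p))
red(im)
cv2.imwrite("pics/c3.png",cv2.resize(im["color"][180:300,240:400,::-1],(800,600),interpolation=cv2.INTER_CUBIC))
E
```

```text
[[ 0.0000e+00 -9.6500e-01 -2.6300e-01  7.4808e+01]
 [ 1.0000e+00 -0.0000e+00  1.0000e-03 -4.7000e-02]
 [-1.0000e-03 -2.6300e-01  9.6500e-01 -1.8189e+02]
 [ 0.0000e+00  0.0000e+00  0.0000e+00  1.0000e+00]] [[333.32492474   0.         312.38221186]
 [  0.         333.32492474 196.16190807]
 [  0.           0.           1.        ]] 0.004552363943471557 0.0
(0, 0, 0) (array([312., 238.]), np.float64(195.0))
(0, 0, 25) (array([312., 223.]), np.float64(219.0))
(10, 0, 25) (array([312., 209.]), np.float64(217.0))
(-10, 0, 25) (array([312., 237.]), np.float64(222.0))
(22, 0, -8) (array([312., 206.]), np.float64(182.0))
(-22, 0, -8) (array([312., 278.]), np.float64(193.0))
(22, 8, -8) (array([327., 206.]), np.float64(182.0))
(22, -8, -8) (array([298., 206.]), np.float64(182.0))
(22, 0, 26) (array([312., 190.]), np.float64(214.0))
798.5 [310.14007782 230.98832685] ((516.1389770507812, -102.4391860961914), (14.948036193847656, 49.90081787109375), 79.95055389404297) [[490.2671813964844, -105.44473266601562], [539.4024047851562, -114.15232849121094], [542.0107421875, -99.43363952636719], [492.87554931640625, -90.72604370117188]]
```

View pics/c3.png

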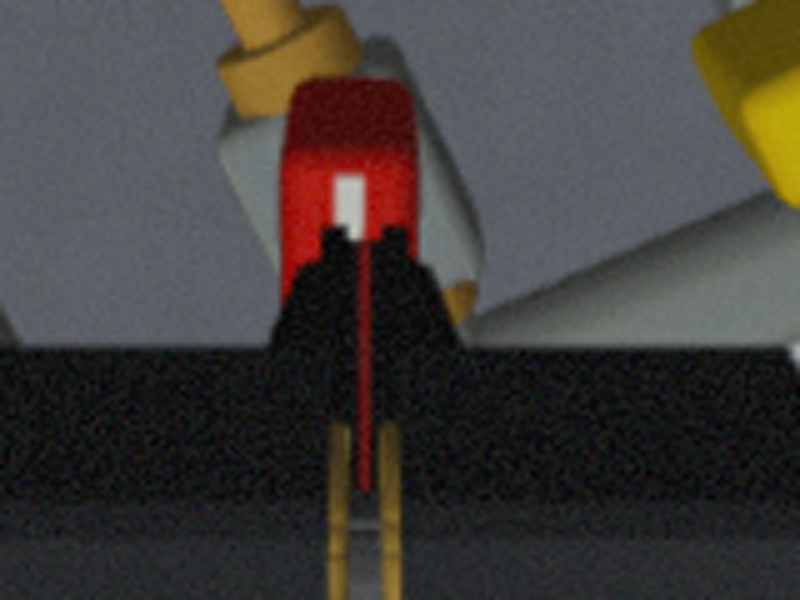

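The crop shows the closed fingers lying over the red bar (tips at about row 227) rather than astride it, so they closed on nothing. The true height must differ from the one assumed, so I'll check it with independent views.

```bash
python3 - <<'E'
from h import *
im=get_image("scene");o=telemetry.get_obs()
K,R,t=[np.array(im[k],float) for k in("K","R","t")]
pr=lambda p:(lambda c:(K@c/c[2])[:2].round(1))(R@np.array(p,float)+t.ravel())
x,y,z=o["tool_pos"]
print("tcp",pr((x,y,z)),"tip",pr((x,y,z-25)),"bar top",pr((519.5,-103,74)),"bar bot",pr((519.5,-103,40)))
u=pr((x,y,z)).astype(int);print(u)
c=im["color"][u[1]-60:u[1]+60,u[0]-80:u[0]+80,::-1];cv2.imwrite("pics/s4.png",cv2.resize(c,(800,600),interpolation=cv2.INTER_CUBIC))
# scale check: handle spacing in wrist picture w1 at true camera pose
T=np.eye(4);T[:3,:3]=Ro.from_quat([.0801,.9968,-.0006,-.0003]).as_matrix();T[:3,3]=[516.02,-110.69,202.14]
o,w=wrist();W=np.linalg.inv(T@np.array(w["T_tool_cam"]))
p=cv2.imread("pics/w1.png")[:,:,::-1].copy();w["R"],w["t"]=W[:3,:3],W[:3,3];hsv=cv2.cvtColor(p,cv2.COLOR_RGB2HSV)
for n,a,b in [("b",(105,150,60),(130,255,255)),("y",(22,200,150),(32,255,255)),("r",(0,150,130),(8,255,255))]:
    cs,_=cv2.findContours(cv2.inRange(hsv,a,b),cv2.RETR_EXTERNAL,cv2.CHAIN_APPROX_NONE)
    for c in cs:
        if cv2.contourArea(c)>250: print(n,cv2.contourArea(c),[ (zz,np.round(cv2.minAreaRect(np.array([ray(w,q[0],zz)[:2] for q in c],np.float32))[0],1)) for zz in (74,58)])
E
```

```text
tcp [360.7 196.4] tip [359.7 202.5] bar top [361.5 193.9] bar bot [360.  202.3]
[360 196]
b 605.0 [(74, array([627.7, 191.5])), (58, array([637.2, 206.4]))]
b 727.0 [(74, array([ 536.8, -169. ])), (58, array([ 541.7, -172.7]))]
y 461.5 [(74, array([501.6, -34.7])), (58, array([504.7, -31.4]))]
r 514.5 [(74, array([ 520.5, -103.4])), (58, array([ 524.5, -103.6]))]
```

View pics/s4.png

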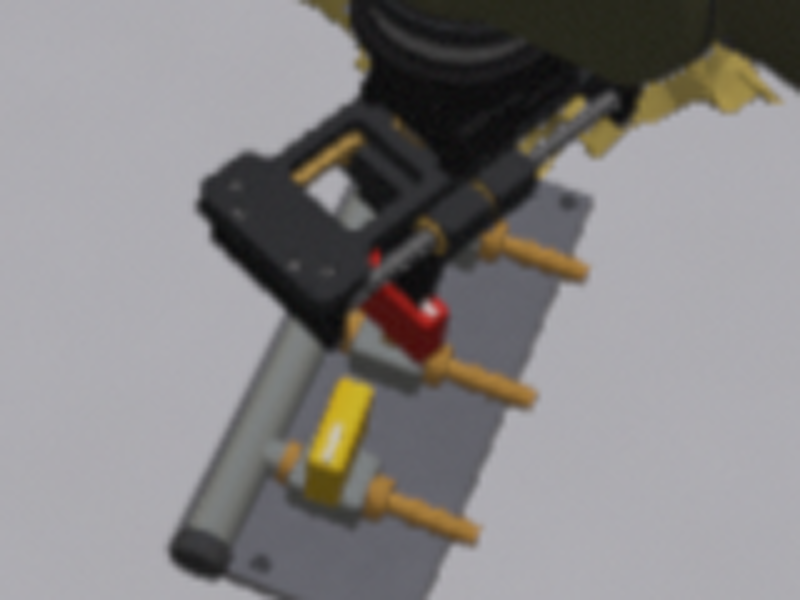

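The scene crop confirms it. The closed fingers sit at about (425,280), just above the red bar, so the tips are roughly 30 mm higher than reported. I'll open, lower in guarded steps and watch the force.

```bash
python3 -m handwheel '[[0,-0.015,0,0,0,0,0.16],[0,-0.015,0,0,0,0,0.16],[0,-0.015,0,0,0,0,0.16],[0,-0.015,0,0,0,0,0.16],[0,-0.015,0,0,0,0,0.16]]'
python3 -m handwheel '[[0,0,0.05,0,0,0,0.16],[0,0,0.1,0,0,0,0.16],[0,0,0.1,0,0,0,0.16]]'
python3 - <<'E'
from h import *
o,im=wrist();save(im,"w5");print(o["tool_pos"],o["wrist_force"])
E
```

```text
t: 6.4
tool_pos: [519.1, -102.8, 66.3]
ee_rot: [0.081, 0.997, 0.0, -0.0]
wrist_force: [0.4, 0.0, -0.3]
grip_width: 0.41
gripper_force: 0.0
t: 6.78
tool_pos: [518.5, -102.6, 55.5]
ee_rot: [0.081, 0.997, 0.0, -0.001]
wrist_force: [-0.8, 0.4, -0.9]
grip_width: 0.42
gripper_force: 0.0
[ 518.52776695 -102.61699178   55.45091339] [-0.78993896  0.38223818 -0.93526928]
```

View pics/w5.png

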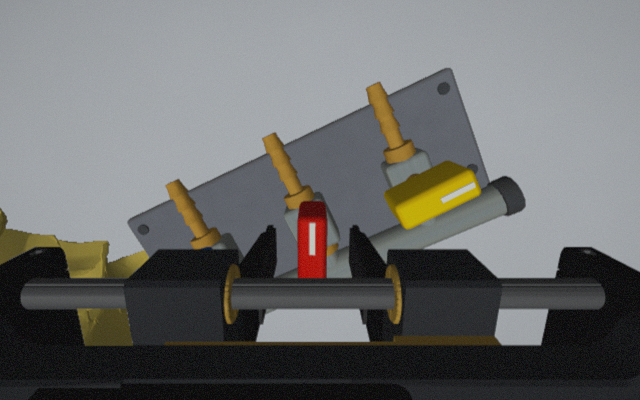

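The red bar (299–326, 200–275) lies between the open fingers with no contact force. I'll lower further and close.

```bash
python3 -m handwheel '[[0,0,0.05,0,0,0,0.16],[0,0,0.1,0,0,0,0.16],[0,0,0.1,0,0,0,0.16]]'
python3 -m handwheel '[[0,0,0.03,0,0,0,0.16],[0,0,0.05,0,0,0,0.16],[0,0,0.05,0,0,0,0.16]]'
python3 -m handwheel '[[0,0,0,0,0,0,1],[0,0,0,0,0,0,1],[0,0,0,0,0,0,1],[0,0,0,0,0,0,1]]' 15
```

```text
t: 7.2
tool_pos: [518.6, -102.7, 45.6]
ee_rot: [0.081, 0.997, 0.0, -0.001]
wrist_force: [0.3, -0.1, 0.2]
grip_width: 0.421
gripper_force: 0.0
t: 7.58
tool_pos: [519.0, -102.8, 41.2]
ee_rot: [0.081, 0.997, 0.0, -0.0]
wrist_force: [0.6, -0.5, 0.4]
grip_width: 0.421
gripper_force: 0.0
t: 8.07
tool_pos: [519.2, -103.1, 41.5]
ee_rot: [0.081, 0.997, -0.0, 0.0]
wrist_force: [-0.2, -1.7, 0.8]
grip_width: 0.165
gripper_force: 15.0
```

Gripped at 15.7 mm. I'll turn clockwise.

```bash
python3 -m handwheel '[[0,0,0,0,0,0.05,1],[0,0,0,0,0,0.1,1],[0,0,0,0,0,0.15,1],[0,0,0,0,0,0.15,1]]' 30
python3 -m handwheel '[[0,0,0,0,0,0.05,1],[0,0,0,0,0,0.1,1],[0,0,0,0,0,0.15,1],[0,0,0,0,0,0.15,1]]'
python3 - <<'E'
from h import *
o=telemetry.get_obs();print(Ro.from_quat(o["ee_rot"]).as_euler("ZYX",True),o["moment"],o["wrist_force"],o["q"])
E
```

```text
t: 8.57
tool_pos: [519.7, -101.8, 41.5]
ee_rot: [0.311, 0.95, 0.001, 0.0]
wrist_force: [2.7, 5.3, -0.7]
grip_width: 0.17
gripper_force: 30.0
t: 9.07
tool_pos: [520.8, -101.0, 41.5]
ee_rot: [0.524, 0.852, 0.003, 0.001]
wrist_force: [6.7, 7.5, -2.6]
grip_width: 0.162
gripper_force: 30.0
[ 1.16753477e+02 -7.88821794e-02  1.79698713e+02] [ 1.46975289 -1.30739061 -0.05349957] [ 6.65227279  7.51933541 -2.60137259] [-0.29540244  0.01777004  2.05002091  0.00527226  1.0709553  -0.76485542]
```

```bash
cat > s.py <<'E'
from h import *
o=telemetry.get_obs();print(Ro.from_quat(o["ee_rot"]).as_euler("ZYX",True)[0],o["moment"],o["wrist_force"])
E
python3 -m handwheel '[[0,0,0,0,0,0.02,1],[0,0,0,0,0,0.04,1],[0,0,0,0,0,0.04,1]]'; python3 s.py
python3 -m handwheel '[[0,0,0,0,0,0.015,1],[0,0,0,0,0,0.015,1],[0,0,0,0,0,0.015,1]]'; python3 s.py
```

```text
t: 9.45
tool_pos: [521.1, -100.8, 41.5]
ee_rot: [0.577, 0.817, 0.003, 0.001]
wrist_force: [8.2, 8.7, -3.5]
grip_width: 0.168
gripper_force: 30.0
109.58376966708875 [ 1.48635577 -1.55610968 -0.05932063] [ 8.18675213  8.67951814 -3.50323356]
t: 9.82
tool_pos: [521.3, -100.8, 41.5]
ee_rot: [0.596, 0.803, 0.003, 0.001]
wrist_force: [7.4, 9.3, -3.1]
grip_width: 0.166
gripper_force: 30.0
106.89675759742089 [ 1.53929305 -1.59025448  0.00664682] [ 7.44741357  9.27173935 -3.06529474]
```

```bash
python3 -m handwheel '[[0,0,0,0,0,0.01,1],[0,0,0,0,0,0.015,1],[0,0,0,0,0,0.015,1]]' >/dev/null; python3 s.py
python3 -m handwheel '[[0,0,0,0,0,0.01,1],[0,0,0,0,0,0.015,1],[0,0,0,0,0,0.015,1]]' ; python3 s.py
```

```text
104.35541870477567 [ 1.58262333 -1.63804477  0.81284909] [ 8.30667056  9.66548936 -3.79480757]
t: 10.58
tool_pos: [521.2, -100.6, 41.6]
ee_rot: [0.631, 0.775, 0.003, 0.001]
wrist_force: [8.3, 9.6, -3.8]
grip_width: 0.175
gripper_force: 31.7
101.68583246011391 [ 1.79348256 -1.54230476  0.89742949] [ 8.31184133  9.64156993 -3.80267219]
```

The stop is reached: the moment jumped to about 0.9 N m. I'll relax the side load, release, lift and look.

```bash
python3 -m handwheel '[[0.02,0.025,0,0,0,-0.008,1],[0.02,0.025,0,0,0,-0.008,1]]'; python3 s.py
python3 -m handwheel '[[0,0,0,0,0,0,0.16],[0,0,0,0,0,0,0.16],[0,0,0,0,0,0,0.16],[0,0,0,0,0,0,0.16]]'
python3 -m handwheel '[[0,0,-0.4,0,0,0,0.16],[0,0,-0.8,0,0,0,0.16],[0,0,-1,0,0,0,0.16],[0,0,-1,0,0,0,0.16]]'
python3 - <<'E'
from h import *
o,im=wrist();save(im,"w6");print(o["tool_pos"],o["wrist_force"]);red(im)
E
```

```text
t: 10.82
tool_pos: [521.3, -100.4, 41.5]
ee_rot: [0.622, 0.783, -0.0, 0.0]
wrist_force: [0.2, 0.8, 0.6]
grip_width: 0.174
gripper_force: 30.6
103.00620354975634 [ 0.22929008 -0.22524175  0.68682499] [0.18080357 0.75008302 0.55074439]
t: 11.32
tool_pos: [521.1, -100.5, 41.3]
ee_rot: [0.624, 0.782, -0.0, -0.0]
wrist_force: [0.4, 0.3, 0.3]
grip_width: 0.415
gripper_force: 0.0
t: 11.82
tool_pos: [522.2, -100.7, 142.8]
ee_rot: [0.624, 0.782, 0.001, 0.001]
wrist_force: [-0.5, -0.4, 0.2]
grip_width: 0.42
gripper_force: 0.0
[ 522.17422036 -100.69537813  142.80194542] [-0.50631824 -0.44741854  0.2465738 ]
1058.0 [311.18055556 201.45138889] ((520.3502197265625, -99.83798217773438), (15.311643600463867, 48.2313232421875), 15.955657958984375) [[506.3601379394531, -78.75592041015625], [519.6185302734375, -125.12911987304688], [534.34033203125, -120.9200439453125], [521.0819091796875, -74.54684448242188]]
```

View pics/w6.png

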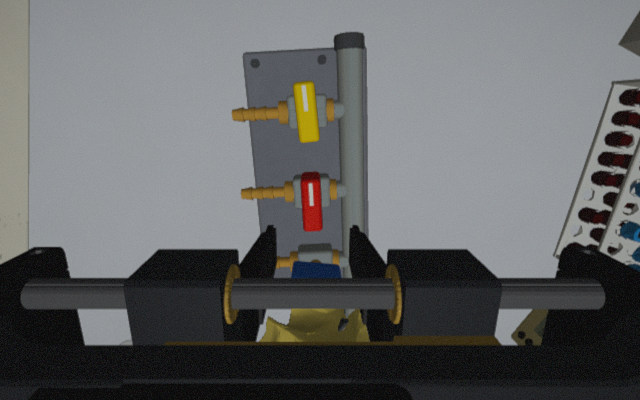

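The final view shows the red bar at (312,201), square across its horizontal nozzle line. It measures 106°, in line with the valve row, and the gripper is clear above.

```bash
python3 -c "
from workcell import r
print(r.finish_job())"
```

```text
the job is handed in; nothing more can be done
None
```

The red valve is shut: I turned it clockwise to its stop, with the handle square across its line to within about 1°, then let go and lifted the gripper clear. The robot touched neither the blue nor the yellow handle, as far as the force readings and pictures show, and I handed the job in at about 12 s.

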